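# Move the seasoning row to the new rack in reverse order

### The job

Move the two spice jars, the shaker and the teal tin from the white rack to the dark wooden rack so that they stand there in reverse order: what stood leftmost in the white rack, seen from the robot, goes into the rightmost compartment of the wooden rack, the second from the left into the second from the right, and so on, one in each compartment. Keep each one upright all the way and leave it standing flat on its compartment's floor. The coloured mats stay in the white rack.

Things in the scene. Friction and masses are not known exactly. Their poses are not given: they have to be found in the camera images.
- white_rack: Old rack, white; at the start the four things stand in it on coloured mats. Fixed tray 84 (x) by 324 (y) mm, yawed up to 0.35 rad either way, so its +y end is its left end seen from the robot. Four compartments 76 x 76 mm inside, centred at x = 0, y = 120, 40, -40, -120 mm; floor 8 mm, outer walls 24 mm, dividers 20 mm above the origin (centre of underside).
- wooden_rack: New rack, dark brown wood, empty at the start; left or right of the white one. Fixed tray 84 (x) by 324 (y) mm, yawed up to 0.35 rad either way, so its +y end is its left end seen from the robot. Four compartments 76 x 76 mm inside, centred at x = 0, y = 120, 40, -40, -120 mm; floor 8 mm, outer walls 24 mm, dividers 20 mm above the origin (centre of underside).
- green_jar: Spice jar with a white cap and a green label, round, 99 mm high; glass body 40 mm in diameter up to 78 mm, cap 41 mm from there up. Loose, solid, about 110 g. It starts upright in one compartment of the white rack, on the green mat, up to 7 mm off the middle. Origin: centre of the underside, z along its upright axis; its yaw is arbitrary.
- red_jar: Spice jar with a red cap and a mostly white label, round, 99 mm high; glass body 40 mm in diameter up to 78 mm, cap 42 mm from there up. Loose, solid, about 110 g. It starts upright in one compartment of the white rack, on the orange mat, up to 7 mm off the middle. Origin: centre of the underside, z along its upright axis; its yaw is arbitrary.
- shaker: Shaker with a light grey domed top, round, 90 mm high; body at most 44 mm in diameter up to 66 mm, above that a top 34 mm in diameter. Loose, solid, about 100 g. It starts upright in one compartment of the white rack, on the yellow mat, up to 7 mm off the middle. Origin: centre of the underside, z along its upright axis; its yaw is arbitrary.
- teal_tin: Closed teal tin with a silvery lid, round, 58 mm in diameter and 72 mm high. Loose, solid, about 180 g. It starts upright in one compartment of the white rack, on the blue mat, up to 7 mm off the middle. Origin: centre of the underside, z along its upright axis; its yaw is arbitrary.
- green_mat: Green round mat, 73 mm in diameter and 3 mm thick, fixed on the floor of the white rack's compartment in which the green jar starts; it stays there and so marks that compartment afterwards. Origin: centre of the underside.
- orange_mat: Orange round mat, 73 mm in diameter and 3 mm thick, fixed on the floor of the white rack's compartment in which the red jar starts; it stays there and so marks that compartment afterwards. Origin: centre of the underside.
- yellow_mat: Yellow round mat, 73 mm in diameter and 3 mm thick, fixed on the floor of the white rack's compartment in which the shaker starts; it stays there and so marks that compartment afterwards. Origin: centre of the underside.
- blue_mat: Blue round mat, 73 mm in diameter and 3 mm thick, fixed on the floor of the white rack's compartment in which the teal tin starts; it stays there and so marks that compartment afterwards. Origin: centre of the underside.
Not all that is in view belongs to the job. What is shaped like the green_jar but purple is not meant.

How it is judged:
By the outcome, as a careful person would: the job done as asked, in the order asked, and still so for the second after the job is handed in, with the robot touching nothing.
It also fails if it takes over 106 s, if anything falls off the work surface, if the arm or the gripper's body presses on something with over 40 N, if the wrist force passes 120 N, or if a joint passes its speed limit or range.

### The arm

A 6-joint arm with a two-finger parallel gripper is mounted at the origin on a cart in front of the work surface, level with it; the furniture and walls round the work are solid. World frame = base frame: x ahead of the robot, y to its left, z up, the work surface at z = 0. Lengths are in m, angles in rad, forces in N, time in s.
With the tool pointing down it reaches from about 0.4 to 0.825 m from the base axis. Payload 7 kg.
Tool frame: the origin (TCP) lies at the very end of the fingers, on their centre line; the grasp point (between the pads) lies 19 mm behind it; z points along the fingers, y is the line along which they close (so a half turn about z gives the same grasp; the last joint's range is limited). The gripper opens to 88 mm and grips with 3 to 60 N. Pads are 19 mm wide; open, the fingers measure 130 mm over their backs; the gripper's body (78 mm by 193 mm) begins 47 mm behind the grasp point.
Start: joints at [1.489, 0.359, 0.012, 0, -1.224, -0.288], TCP at [0.244, 0.629, 0.227] pointing down, gripper open.
Joint ranges: [-3.07, 3.07], [-1.43, 2.12], [-1.02, 1.25], [-3.03, 1.67], [-3.05, -0], [-3.03, 3.03]. Speed limits (rad/s): [2.39, 2.39, 3.01, 3.14, 3.14, 3.14].

### API

Orientations are given as [roll, pitch, yaw] about the fixed x, y, z axes, in that order (R = Rz(yaw) Ry(pitch) Rx(roll)).
In Python, from station import arm gives the robot as it stands.
- The arm moves only by the tool step_arm, never from a script. Its argument "rows" is a list of rows, each a list of 5 numbers: the shift along the world's x, y, z in m, then the turn about the world's z in rad, then the finger opening in m, from 0 to 0.0876. In form: [[x, y, z, spin, gripper], ...]. A call has 1 to 20 rows; each row is the pose to reach, as a shift and turn from the pose commanded when the call began; what a row does not reach only later rows make up. A row lasts 1/10 s, in which the tool goes at most 50 mm and 8.59 degrees, less where a joint would pass 70% of its speed; a pose out of reach is approached as far as the arm can. A call with a gripper value outside its range is refused whole. The fingers move at their own pace and stop on an object; "newtons" is the grip in N (left out, the last holds). Time passes only in rows, so rows that repeat a pose let the fingers close. It gives the time, the measured TCP pose, the force, the opening and the grip force at its end, in the units of the state.
- arm.get_state(): the state, without advancing time (a new reading comes with each control period).
- arm.grab_frame(name): name is "scene" or "top" or "wrist"; returns a dict with "color" (480x640x3 uint8, blue, green, red), "vfov" (degrees; the focal length in pixels is half the picture's height over the tangent of half this angle, whatever the lens; pixels are square), "cx", "cy" (the principal point, pixels), "rvec" (rotation vector, rad) and "tvec" (3), from world to camera coordinates, as OpenCV has them. Camera axes: x right, y down, z forward; pixel columns grow to the right and rows downward; lengths in m; the calibration is good to about 2 mm. The wrist camera is an equidistant fisheye: a pixel r from the principal point sees the ray r / f radians off the axis. A picture is of the moment at which its call begins. There is no depth.
- arm.job_done(): hands the job in; it is judged then, once.
The state is a dict: "t": time; "q": joint angles; "qd": joint speeds; "joint_efforts": joint torques, N m; "eef_pos": TCP position; "ee_rot": TCP orientation; "force": force on the tool from outside, world axes, zero at the start; "moment": the same for the moment, N m; "width": finger opening in m; "gripper_force": force on a finger pad.
Only numpy, scipy, OpenCV 4.12 (cv2) and the standard library are available. Lean on these libraries where they do the work, as an engineer would, in place of code of your own. Each camera call takes 0.05 s, during which the arm holds its last target. There are 200 camera calls.

## Working session

There is one attempt and no reset: what is moved stays moved. The work goes in short steps, Python scripts to look and compute and a tool call to move; the robot and the scene stay as the last step left them, time stands still between calls to the robot, and variables do not carry over. Pictures are saved under pics/ and viewed, at most 14 in all, crops included, and the job is handed in when it is done.

Besides the shell and the picture viewer there is one more tool, called as name([rows], argument=value, ...), one row to a line, values as JSON. step_arm: Moves the arm, as the interface text tells. Its arguments: {"type":"object","properties":{"rows":{"type":"array"},"newtons":{"type":"number"}},"required":["rows"]}

```bash
mkdir -p pics; cat > h.py <<'E'
import numpy as np, cv2, pickle
def grab(arm,n,tag):
    f=arm.grab_frame(n); cv2.imwrite(f'pics/{tag}.png',f['color']); pickle.dump(f,open(f'pics/{tag}.pkl','wb')); return f
def load(tag): return pickle.load(open(f'pics/{tag}.pkl','rb'))
def ray(f,u,v,fish=False):
    F=240/np.tan(np.radians(f['vfov'])/2); x=(u-f['cx'])/F; y=(v-f['cy'])/F
    if fish:
        r=np.hypot(x,y); s=np.sin(r)/max(r,1e-9); d=np.array([x*s,y*s,np.cos(r)])
    else: d=np.array([x,y,1.])
    R=cv2.Rodrigues(np.array(f['rvec'],float))[0]; t=np.array(f['tvec'],float).ravel()
    return -R.T@t, R.T@d
def onz(f,u,v,z,fish=False):
    c,d=ray(f,u,v,fish); return c+d*(z-c[2])/d[2]
def proj(f,P):
    F=240/np.tan(np.radians(f['vfov'])/2); R=cv2.Rodrigues(np.array(f['rvec'],float))[0]
    p=R@np.array(P,float)+np.array(f['tvec'],float).ravel(); return F*p[0]/p[2]+f['cx'],F*p[1]/p[2]+f['cy']
E
python3 - <<'E'
from station import arm; from h import *
for n in('scene','top'):
    f=grab(arm,n,n+'0'); print(n,f['vfov'],f['cx'],f['cy'],ray(f,320,240))
s=arm.get_state(); print(s['t'],s['eef_pos'],s['ee_rot'],s['width'],s['force'])
E
```

```text
scene 55.49195651704488 322.8907347110432 240.248071534498 (array([-0.02609367, -0.46456171,  0.88977939]), array([ 0.51067568,  0.42617055, -0.74674591]))
top 55.831748883663565 315.6544097406556 246.31926952141478 (array([0.47339258, 0.00831658, 1.06718436]), array([ 0.06763265, -0.01868556, -0.99767897]))
0.1 [0.24383714 0.62895883 0.22574045] [ 3.14012397e+00 -1.50603586e-04 -3.69863598e-01] 0.08749237532900676 [ 0.27424433 -0.09774802 -0.5692714 ]
```

View pics/top0.png

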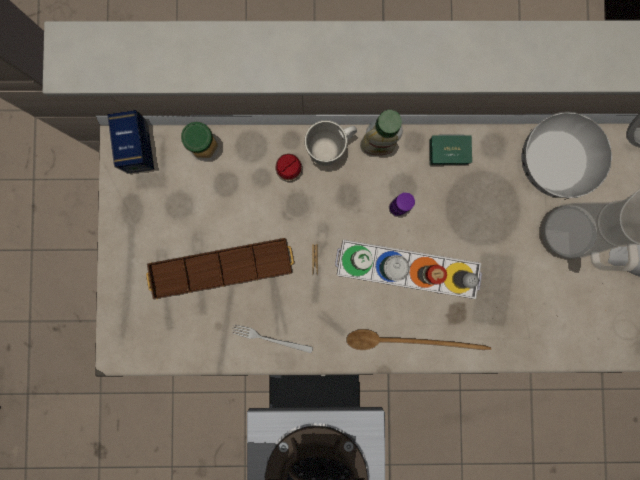

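View pics/scene0.png

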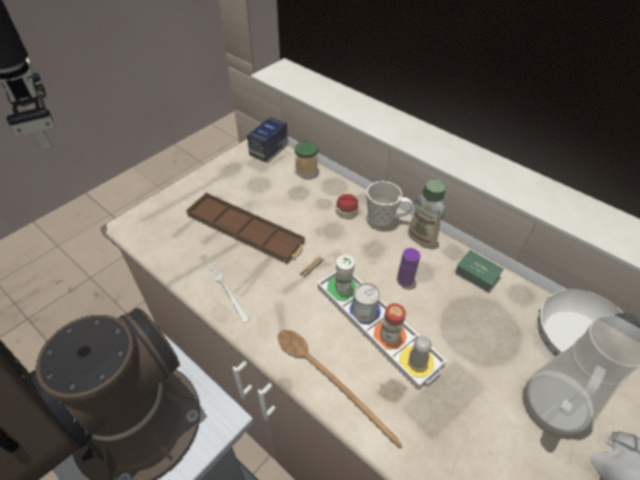

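The top view shows the wooden rack at about (220,268), and the white rack at about (408,270). From left to right the white rack holds the green jar, tin, red jar and shaker. Purple decoy is at (402,204).

```bash
python3 - <<'E'
from h import *
f=load('top0'); im=f['color']; 
c=im[225:310,330:490]; a=cv2.resize(c,None,fx=5,fy=5,interpolation=cv2.INTER_CUBIC)
cv2.imwrite('pics/cw.png',a[:600])
c=im[225:310,140:300]; cv2.imwrite('pics/cb.png',cv2.resize(c,None,fx=5,fy=5,interpolation=cv2.INTER_CUBIC))
hsv=cv2.cvtColor(im,cv2.COLOR_BGR2HSV)
for n,lo,hi in(('green',(60,110,60),(85,255,255)),('blue',(102,130,60),(125,255,255)),('orange',(6,190,120),(16,255,255)),('yellow',(20,150,100),(32,255,255)),('brown',(0,80,15),(20,255,110))):
    m=cv2.inRange(hsv,lo,hi); m2=np.zeros_like(m)
    x0,x1=(140,300) if n=='brown' else (330,490)
    m2[225:310,x0:x1]=m[225:310,x0:x1]
    if n=='brown': m2=cv2.morphologyEx(m2,cv2.MORPH_OPEN,np.ones((11,11)))
    pts=cv2.findNonZero(m2); 
    if n=='brown':
        r=cv2.minAreaRect(pts); b=cv2.boxPoints(r); print(n,r)
        for p in b: print(p,onz(f,*p,.024)[:2])
    else:
        e=cv2.minEnclosingCircle(pts); print(n,len(pts),e,onz(f,*e[0],.011)[:2])
E
```

```text
green 333 ((356.96209716796875, 260.1340026855469), 15.00512981414795) [ 0.49745053 -0.09740705]
blue 149 ((390.0, 265.5), 14.8071928024292) [ 0.48449009 -0.17441584]
orange 293 ((428.5, 271.5), 18.344036102294922) [ 0.46997666 -0.26416733]
yellow 362 ((458.2018127441406, 277.4280090332031), 14.919702529907227) [ 0.45575527 -0.33334242]
brown ((218.9571075439453, 268.08453369140625), (36.292049407958984, 142.2777862548828), 79.33966064453125)
[145.68922 263.4114 ] [0.49242797 0.38907488]
[285.51144 237.09196] [0.55126225 0.06832862]
[292.22498 272.75766] [0.46900734 0.05310412]
[152.40277 299.0771 ] [0.4108874  0.37263098]
```

View pics/cw.png

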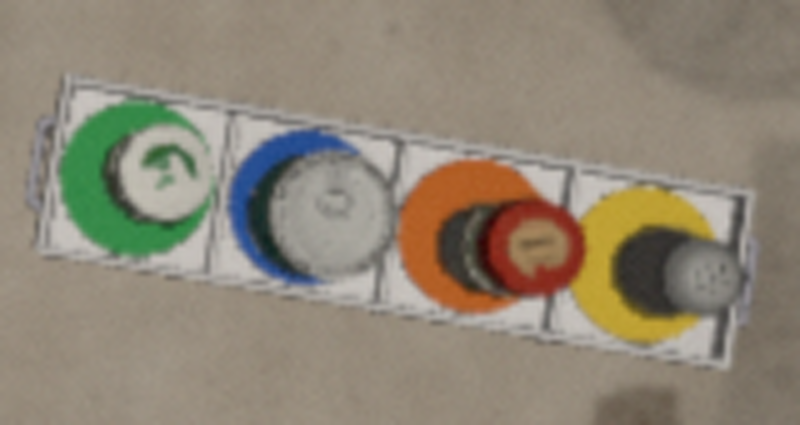

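View pics/cb.png

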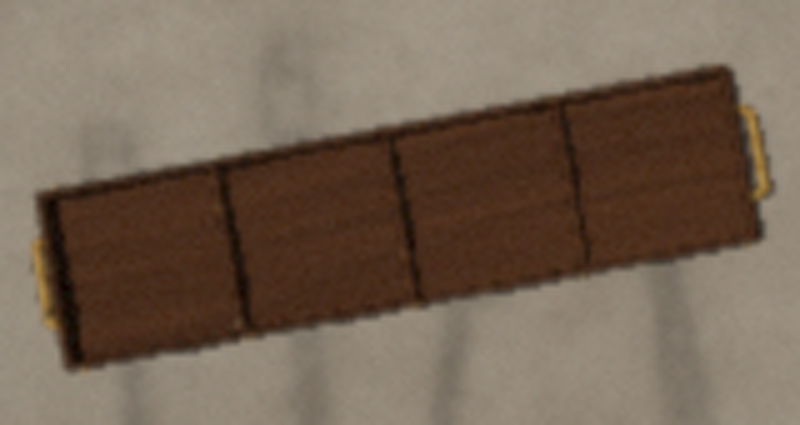

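The crops give the corners: white rack (66,75),(754,192),(728,368),(40,252), and wooden rack (38,193),(728,66),(762,238),(70,370). The tops are at (165,173), (331,213), (535,247) and (703,276).

```bash
python3 - <<'E'
from h import *
f=load('top0'); s=load('scene0')
for n,ox,C in(('white',330,[(66,75),(754,192),(728,368),(40,252)]),('wood',140,[(38,193),(728,66),(762,238),(70,370)])):
    P=np.array([onz(f,(x+.5)/5-.5+ox,(y+.5)/5-.5+225,.024)[:2] for x,y in C])
    c=P.mean(0); d=(P[0]+P[3]-P[1]-P[2])/2; th=np.arctan2(d[1],d[0])-np.pi/2; u=d/np.linalg.norm(d)
    print(n,c,np.linalg.norm(d),np.linalg.norm(P[0]-P[3]),th,'toolyaw',th-np.pi/2)
    for k in(.12,.04,-.04,-.12): print(k,c+u*k)
for n,x,y,z in(('green',165,173,.110),('tin',331,213,.083),('red',535,247,.110),('shaker',703,276,.092)):
    p=onz(f,(x+.5)/5-.5+330,(y+.5)/5-.5+225,z); print(n,p[:2],'scene px',proj(s,p))
E
```

```text
white [ 0.47624286 -0.21589931] 0.3215619807976482 0.08250418904509602 -0.17347018735328645 toolyaw -1.744266514148183
0.12 [ 0.49695504 -0.0977003 ]
0.04 [ 0.48314692 -0.17649964]
-0.04 [ 0.4693388  -0.25529898]
-0.12 [ 0.45553068 -0.33409832]
wood [0.48119137 0.21955313] 0.32162674182623996 0.08244822202145298 0.17985669528468162 toolyaw -1.390939631510215
0.12 [0.45972474 0.33761745]
0.04 [0.47403582 0.25890791]
-0.04 [0.48834691 0.18019836]
-0.12 [0.502658   0.10148881]
green [ 0.4971017  -0.09945205] scene px (np.float64(344.4710175721548), np.float64(260.5117831757769))
tin [ 0.47996734 -0.17453118] scene px (np.float64(365.93470953219696), np.float64(290.90279675415593))
red [ 0.46491752 -0.25568664] scene px (np.float64(394.73043392243005), np.float64(309.47400810965314))
shaker [ 0.45185334 -0.33293713] scene px (np.float64(422.14765320307174), np.float64(340.72317783273604))
```

```bash
python3 - <<'E'
import cv2
a=cv2.imread('pics/scene0.png')[240:390,310:450]; cv2.imwrite('pics/cs.png',cv2.resize(a,None,fx=4,fy=4,interpolation=cv2.INTER_CUBIC))
E
```

```text
(no output)
```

View pics/cs.png

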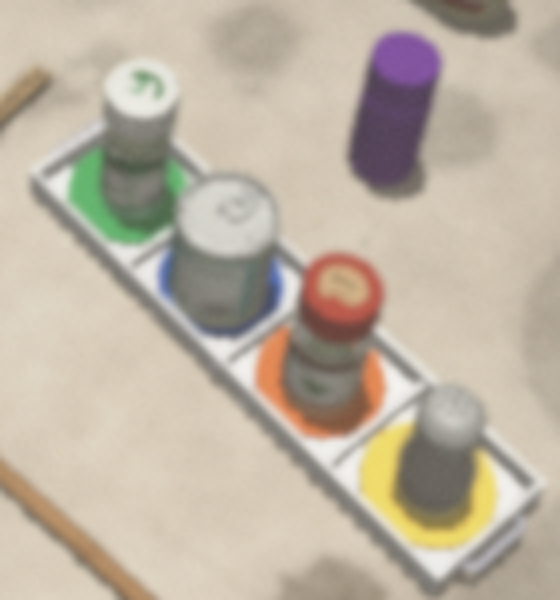

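Both views agree to about 2 mm. I'll go above the green jar first.

step_arm([
  [0.17, -0.25, 0, -0.5, 0.0876],
  [0.17, -0.25, 0, -0.5, 0.0876],
  [0.17, -0.25, 0, -0.5, 0.0876],
  [0.17, -0.25, 0, -0.5, 0.0876],
  [0.17, -0.25, 0, -0.5, 0.0876],
  [0.17, -0.25, 0, -0.5, 0.0876],
  [0.253, -0.728, 0, -1.374, 0.0876],
  [0.253, -0.728, 0, -1.374, 0.0876],
  [0.253, -0.728, 0, -1.374, 0.0876],
  [0.253, -0.728, 0, -1.374, 0.0876],
  [0.253, -0.728, 0, -1.374, 0.0876],
  [0.253, -0.728, 0, -1.374, 0.0876],
  [0.253, -0.728, 0, -1.374, 0.0876],
  [0.253, -0.728, 0, -1.374, 0.0876],
  [0.253, -0.728, 0, -1.374, 0.0876],
  [0.253, -0.728, 0, -1.374, 0.0876],
  [0.253, -0.728, 0, -1.374, 0.0876],
  [0.253, -0.728, 0, -1.374, 0.0876],
])

```text
t: 1.9
eef_pos: [0.4966, -0.0996, 0.226]
ee_rot: [3.141, -0.0, -1.746]
force: [-0.8, -0.5, 0.5]
width: 0.0876
gripper_force: 0.0
```

```bash
python3 - <<'E'
from station import arm; from h import *
f=grab(arm,'wrist','w1'); print(f['vfov'],ray(f,f['cx'],f['cy'],True))
E
```

```text
65.70646984690485 (array([ 0.48287323, -0.17299178,  0.38433773]), array([ 0.04752718,  0.2718297 , -0.96117105]))
```

View pics/w1.png

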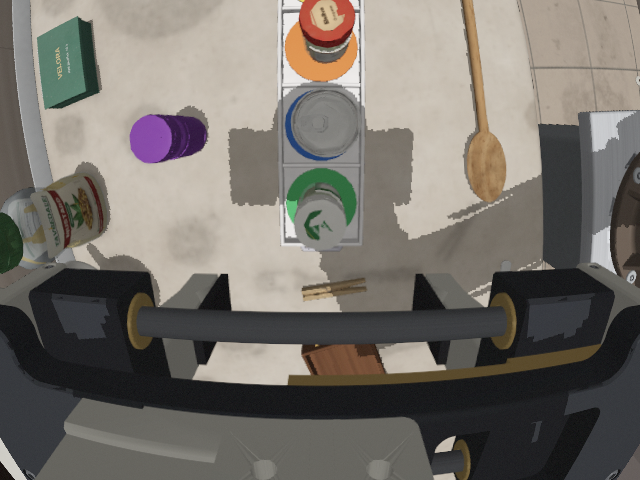

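The wrist view shows the green cap at about (321,224), the tin lid at (324,123) and the red cap at (327,16).

```bash
python3 - <<'E'
from h import *
f=load('w1')
for n,u,v,z in(('green',321,224,.11),('tin',324,123,.083),('red',327,16,.11),('cornerL',281,245,.024),('cornerR',363,245,.024)): print(n,onz(f,u,v,z,True))
E
```

```text
green [ 0.49533778 -0.10282753  0.11      ]
tin [ 0.47955537 -0.17779554  0.083     ]
red [ 0.46337739 -0.25742202  0.11      ]
cornerL [ 0.54337646 -0.066215    0.024     ]
cornerR [ 0.46084452 -0.05150799  0.024     ]
```

step_arm([
  [-0.001, -0.002, -0.05, 0, 0.0876],
  [-0.001, -0.002, -0.09, 0, 0.0876],
  [-0.001, -0.002, -0.125, 0, 0.0876],
  [-0.001, -0.002, -0.15, 0, 0.0876],
  [-0.001, -0.002, -0.165, 0, 0.0876],
  [-0.001, -0.002, -0.172, 0, 0.0876],
  [-0.001, -0.002, -0.172, 0, 0.0876],
  [-0.001, -0.002, -0.172, 0, 0.03],
  [-0.001, -0.002, -0.172, 0, 0.03],
  [-0.001, -0.002, -0.172, 0, 0.03],
  [-0.001, -0.002, -0.172, 0, 0.03],
  [-0.001, -0.002, -0.172, 0, 0.03],
  [-0.001, -0.002, -0.172, 0, 0.03],
  [-0.001, -0.002, -0.172, 0, 0.03],
], newtons=25)

```text
t: 3.35
eef_pos: [0.4961, -0.1007, 0.0547]
ee_rot: [-3.141, 0.0, -1.744]
force: [0.0, 1.1, 0.8]
width: 0.0404
gripper_force: 24.9
```

step_arm([
  [0, 0, 0.02, 0, 0.03],
  [0, 0, 0.05, 0, 0.03],
  [0, 0, 0.09, 0, 0.03],
  [0, 0, 0.125, 0, 0.03],
  [0, 0, 0.145, 0, 0.03],
  [0.001, 0.02, 0.15, 0.06, 0.03],
  [0.002, 0.055, 0.15, 0.13, 0.03],
  [0.003, 0.1, 0.15, 0.2, 0.03],
  [0.004, 0.145, 0.15, 0.28, 0.03],
  [0.005, 0.18, 0.15, 0.34, 0.03],
  [0.0055, 0.197, 0.15, 0.353, 0.03],
  [0.0055, 0.2015, 0.145, 0.353, 0.03],
  [0.0055, 0.2015, 0.12, 0.353, 0.03],
  [0.0055, 0.2015, 0.08, 0.353, 0.03],
  [0.0055, 0.2015, 0.045, 0.353, 0.03],
  [0.0055, 0.2015, 0.02, 0.353, 0.03],
  [0.0055, 0.2015, 0.007, 0.353, 0.03],
  [0.0055, 0.2015, 0.001, 0.353, 0.03],
  [0.0055, 0.2015, -0.002, 0.353, 0.03],
  [0.0055, 0.2015, -0.002, 0.353, 0.03],
])

```text
t: 5.35
eef_pos: [0.5017, 0.1005, 0.0527]
ee_rot: [-3.141, 0.0, -1.392]
force: [-0.1, 1.1, -1.2]
width: 0.0402
gripper_force: 24.9
```

```bash
python3 - <<'E'
from station import arm; from h import *
f=grab(arm,'scene','s1'); cv2.imwrite('pics/s1c.png',cv2.resize(f['color'][150:350,170:450],None,fx=2.8,fy=2.8))
E
```

```text
(no output)
```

View pics/s1c.png

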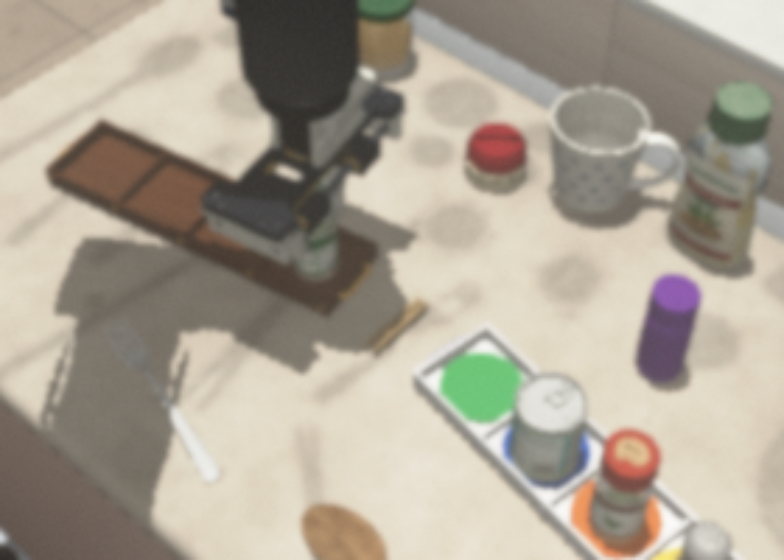

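The green jar is in the rightmost wooden compartment. I'll release it and fetch the tin.

step_arm([
  [0, 0, -0.001, 0, 0.0876],
  [0, 0, -0.001, 0, 0.0876],
  [0, 0, -0.001, 0, 0.0876],
  [0, 0, -0.001, 0, 0.0876],
  [0, 0, 0.03, 0, 0.0876],
  [0, 0, 0.08, 0, 0.0876],
  [0, 0, 0.12, 0, 0.0876],
  [-0.003, -0.03, 0.14, -0.06, 0.0876],
  [-0.007, -0.08, 0.14, -0.15, 0.0876],
  [-0.01, -0.13, 0.14, -0.2, 0.0876],
  [-0.015, -0.18, 0.14, -0.28, 0.0876],
  [-0.02, -0.23, 0.14, -0.353, 0.0876],
  [-0.0215, -0.265, 0.14, -0.353, 0.0876],
  [-0.0215, -0.2765, 0.12, -0.353, 0.0876],
  [-0.0215, -0.2765, 0.08, -0.353, 0.0876],
  [-0.0215, -0.2765, 0.04, -0.353, 0.0876],
  [-0.0215, -0.2765, 0.01, -0.353, 0.0876],
  [-0.0215, -0.2765, -0.005, -0.353, 0.0876],
  [-0.0215, -0.2765, -0.005, -0.353, 0.0876],
  [-0.0215, -0.2765, -0.005, -0.353, 0.0876],
])

```text
t: 7.4
eef_pos: [0.4803, -0.1757, 0.048]
ee_rot: [3.142, -0.0, -1.743]
force: [0.1, 0.1, -0.3]
width: 0.088
gripper_force: 0.0
```

step_arm([
  [0, 0, 0, 0, 0.04],
  [0, 0, 0, 0, 0.04],
  [0, 0, 0, 0, 0.04],
  [0, 0, 0, 0, 0.04],
  [0, 0, 0, 0, 0.04],
  [0, 0, 0, 0, 0.04],
], newtons=30)

```text
t: 8.0
eef_pos: [0.48, -0.1757, 0.048]
ee_rot: [-3.141, -0.0, -1.744]
force: [-1.2, 1.9, 5.2]
width: 0.0567
gripper_force: 30.0
```

Width is slightly under 58 mm, so I'll lift a little and look.

step_arm([
  [0, 0, 0.02, 0, 0.04],
  [0, 0, 0.05, 0, 0.04],
  [0, 0, 0.09, 0, 0.04],
  [0, 0, 0.125, 0, 0.04],
  [0, 0, 0.145, 0, 0.04],
  [0, 0, 0.15, 0, 0.04],
])

```text
t: 8.6
eef_pos: [0.4811, -0.1757, 0.1999]
ee_rot: [-3.137, 0.001, -1.744]
force: [-0.6, -0.1, -2.6]
width: 0.0567
gripper_force: 30.0
```

```bash
python3 - <<'E'
from station import arm; from h import *
f=grab(arm,'scene','s2'); a=cv2.resize(f['color'][170:370,250:450],None,fx=2,fy=2)
g=grab(arm,'wrist','w2'); b=cv2.resize(g['color'],(400,300)); z=np.zeros((400,800,3),np.uint8); z[:,:400]=a; z[:300,400:]=b
cv2.imwrite('pics/s2c.png',z)
E
```

```text
(no output)
```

View pics/s2c.png

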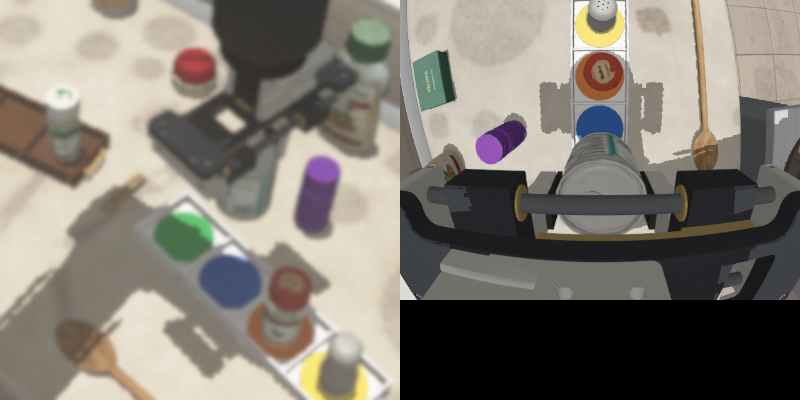

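The tin is held straight and centred, and the green jar stands in place. I'll place the tin second from the right.

step_arm([
  [0.0005, 0.02, 0, 0.03, 0.04],
  [0.001, 0.06, 0, 0.08, 0.04],
  [0.002, 0.1, 0, 0.13, 0.04],
  [0.003, 0.145, 0, 0.18, 0.04],
  [0.004, 0.19, 0, 0.22, 0.04],
  [0.005, 0.235, 0, 0.26, 0.04],
  [0.006, 0.28, 0, 0.3, 0.04],
  [0.007, 0.32, 0, 0.34, 0.04],
  [0.0075, 0.345, 0, 0.353, 0.04],
  [0.0075, 0.355, 0, 0.353, 0.04],
  [0.0075, 0.355, -0.02, 0.353, 0.04],
  [0.0075, 0.355, -0.055, 0.353, 0.04],
  [0.0075, 0.355, -0.09, 0.353, 0.04],
  [0.0075, 0.355, -0.12, 0.353, 0.04],
  [0.0075, 0.355, -0.138, 0.353, 0.04],
  [0.0075, 0.355, -0.147, 0.353, 0.04],
  [0.0075, 0.355, -0.151, 0.353, 0.04],
  [0.0075, 0.355, -0.152, 0.353, 0.04],
  [0.0075, 0.355, -0.152, 0.353, 0.04],
])

```text
t: 10.6
eef_pos: [0.488, 0.1796, 0.0462]
ee_rot: [-3.14, 0.001, -1.391]
force: [0.9, -0.0, -1.6]
width: 0.0571
gripper_force: 30.0
```

```bash
python3 - <<'E'
from h import *
f=load('w2'); im=f['color']; cv2.imwrite('pics/w2c.png',cv2.resize(im[0:170,230:410],None,fx=3.3,fy=3.3))
E
```

```text
(no output)
```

View pics/w2c.png

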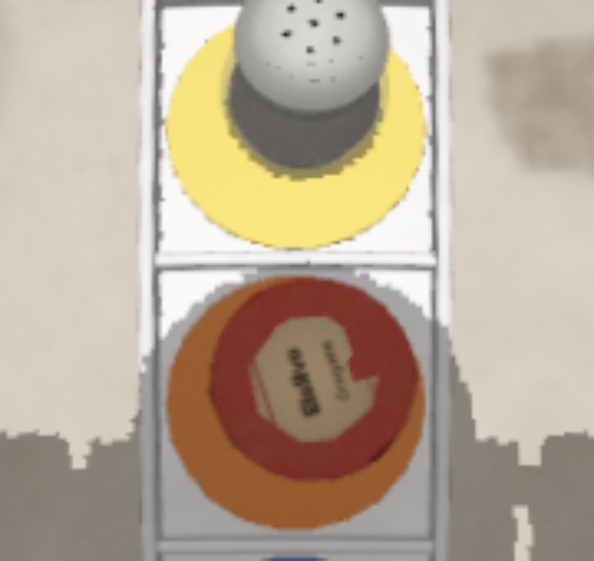

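The red cap is at wrist pixel (325.8,114.5) and the shaker top at (324.5,11.5).

```bash
python3 - <<'E'
from h import *
f=load('w2')
print(onz(f,325.8,114.5,.11,True),onz(f,324.5,11.5,.09,True))
E
```

```text
[ 0.46261514 -0.25840044  0.11      ] [ 0.44990448 -0.33517557  0.09      ]
```

step_arm([
  [0, 0, -0.001, 0, 0.04],
  [0, 0, -0.001, 0, 0.0876],
  [0, 0, -0.001, 0, 0.0876],
  [0, 0, -0.001, 0, 0.0876],
  [0, 0, 0.03, 0, 0.0876],
  [0, 0, 0.08, 0, 0.0876],
  [0, 0, 0.12, 0, 0.0876],
  [-0.003, -0.04, 0.145, -0.06, 0.0876],
  [-0.006, -0.09, 0.145, -0.13, 0.0876],
  [-0.008, -0.14, 0.145, -0.2, 0.0876],
  [-0.01, -0.19, 0.145, -0.25, 0.0876],
  [-0.013, -0.24, 0.145, -0.3, 0.0876],
  [-0.016, -0.29, 0.145, -0.353, 0.0876],
  [-0.02, -0.34, 0.145, -0.353, 0.0876],
  [-0.0238, -0.39, 0.145, -0.353, 0.0876],
  [-0.0238, -0.425, 0.145, -0.353, 0.0876],
  [-0.0238, -0.436, 0.145, -0.353, 0.0876],
  [-0.0238, -0.436, 0.13, -0.353, 0.0876],
], newtons=25)

```text
t: 12.4
eef_pos: [0.4646, -0.2587, 0.177]
ee_rot: [-3.138, -0.001, -1.746]
force: [-1.1, 0.6, -1.0]
width: 0.0875
gripper_force: 0.0
```

step_arm([
  [0, 0, -0.04, 0, 0.0876],
  [0, 0, -0.08, 0, 0.0876],
  [0, 0, -0.108, 0, 0.0876],
  [0, 0, -0.121, 0, 0.0876],
  [0, 0, -0.121, 0, 0.0876],
  [0, 0, -0.121, 0, 0.03],
  [0, 0, -0.121, 0, 0.03],
  [0, 0, -0.121, 0, 0.03],
  [0, 0, -0.121, 0, 0.03],
  [0, 0, -0.121, 0, 0.03],
  [0, 0, -0.121, 0, 0.03],
  [0, 0, -0.121, 0, 0.03],
])

```text
t: 13.6
eef_pos: [0.4638, -0.2567, 0.0548]
ee_rot: [-3.141, -0.0, -1.744]
force: [0.1, 0.6, 1.6]
width: 0.0416
gripper_force: 24.9
```

step_arm([
  [0, 0, 0.02, 0, 0.03],
  [0, 0, 0.05, 0, 0.03],
  [0, 0, 0.09, 0, 0.03],
  [0, 0, 0.125, 0, 0.03],
  [0, 0, 0.145, 0, 0.03],
  [0.0005, 0.02, 0.15, 0.02, 0.03],
  [0.001, 0.055, 0.15, 0.05, 0.03],
  [0.002, 0.095, 0.15, 0.08, 0.03],
  [0.003, 0.14, 0.15, 0.11, 0.03],
  [0.004, 0.185, 0.15, 0.14, 0.03],
  [0.005, 0.23, 0.15, 0.17, 0.03],
  [0.006, 0.275, 0.15, 0.2, 0.03],
  [0.007, 0.32, 0.15, 0.23, 0.03],
  [0.008, 0.365, 0.15, 0.26, 0.03],
  [0.009, 0.41, 0.15, 0.29, 0.03],
  [0.0095, 0.455, 0.15, 0.32, 0.03],
  [0.0095, 0.49, 0.15, 0.353, 0.03],
  [0.0095, 0.51, 0.15, 0.353, 0.03],
  [0.0095, 0.515, 0.15, 0.353, 0.03],
  [0.0095, 0.515, 0.15, 0.353, 0.03],
])

```text
t: 15.6
eef_pos: [0.4729, 0.2583, 0.2041]
ee_rot: [3.141, -0.001, -1.391]
force: [-0.2, -0.9, -1.2]
width: 0.0419
gripper_force: 24.9
```

step_arm([
  [0, 0, -0.02, 0, 0.03],
  [0, 0, -0.055, 0, 0.03],
  [0, 0, -0.09, 0, 0.03],
  [0, 0, -0.12, 0, 0.03],
  [0, 0, -0.138, 0, 0.03],
  [0, 0, -0.148, 0, 0.03],
  [0, 0, -0.152, 0, 0.03],
  [0, 0, -0.152, 0, 0.03],
])

```text
t: 16.4
eef_pos: [0.4735, 0.2579, 0.0528]
ee_rot: [-3.141, -0.0, -1.392]
force: [0.4, -0.1, -0.8]
width: 0.0417
gripper_force: 24.9
```

```bash
python3 - <<'E'
from station import arm; from h import *
f=grab(arm,'scene','s3'); cv2.imwrite('pics/s3c.png',cv2.resize(f['color'][150:390,170:450],None,fx=2.5,fy=2.5))
E
```

```text
(no output)
```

View pics/s3c.png

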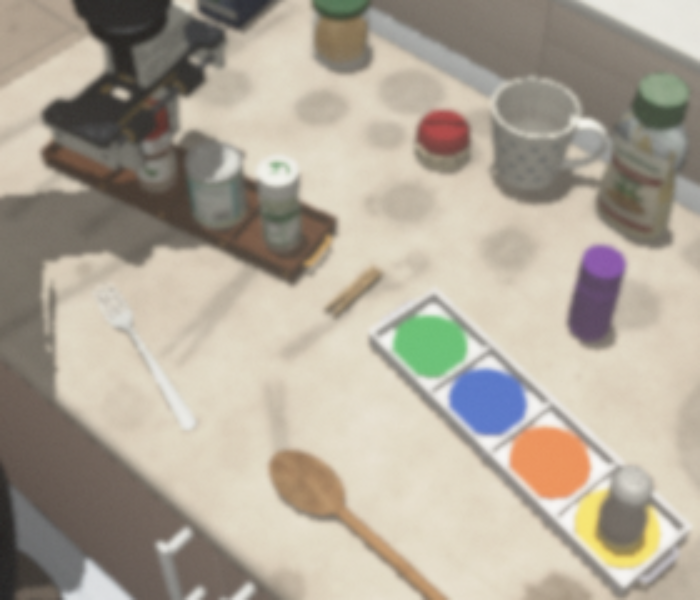

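The red jar, tin and green jar all stand in the right compartments. I'll release the red jar and fetch the shaker.

step_arm([
  [0, 0, -0.001, 0, 0.03],
  [0, 0, -0.001, 0, 0.0876],
  [0, 0, -0.001, 0, 0.0876],
  [0, 0, -0.001, 0, 0.0876],
  [0, 0, 0.03, 0, 0.0876],
  [0, 0, 0.08, 0, 0.0876],
  [0, 0, 0.12, 0, 0.0876],
  [-0.001, -0.04, 0.14, -0.05, 0.0876],
  [-0.003, -0.09, 0.14, -0.1, 0.0876],
  [-0.005, -0.14, 0.14, -0.15, 0.0876],
  [-0.007, -0.19, 0.14, -0.2, 0.0876],
  [-0.009, -0.24, 0.14, -0.24, 0.0876],
  [-0.011, -0.29, 0.14, -0.28, 0.0876],
  [-0.013, -0.34, 0.14, -0.32, 0.0876],
  [-0.015, -0.39, 0.14, -0.353, 0.0876],
  [-0.018, -0.44, 0.14, -0.353, 0.0876],
  [-0.02, -0.49, 0.14, -0.353, 0.0876],
  [-0.0225, -0.54, 0.14, -0.353, 0.0876],
  [-0.0225, -0.58, 0.14, -0.353, 0.0876],
  [-0.0225, -0.5925, 0.14, -0.353, 0.0876],
])

```text
t: 18.45
eef_pos: [0.4501, -0.3375, 0.1923]
ee_rot: [3.141, -0.0, -1.747]
force: [-1.3, 0.4, 0.2]
width: 0.0874
gripper_force: 0.0
```

step_arm([
  [0, 0, -0.02, 0, 0.0876],
  [0, 0, -0.06, 0, 0.0876],
  [0, 0, -0.1, 0, 0.0876],
  [0, 0, -0.13, 0, 0.0876],
  [0, 0, -0.146, 0, 0.0876],
  [0, 0, -0.15, 0, 0.0876],
  [0, 0, -0.15, 0, 0.0876],
  [0, 0, -0.15, 0, 0.03],
  [0, 0, -0.15, 0, 0.03],
  [0, 0, -0.15, 0, 0.03],
  [0, 0, -0.15, 0, 0.03],
  [0, 0, -0.15, 0, 0.03],
  [0, 0, -0.15, 0, 0.03],
  [0, 0, -0.15, 0, 0.03],
])

```text
t: 19.85
eef_pos: [0.4512, -0.3343, 0.0428]
ee_rot: [-3.141, -0.0, -1.744]
force: [0.1, -0.2, 1.8]
width: 0.0406
gripper_force: 24.8
```

step_arm([
  [0, 0, 0.02, 0, 0.03],
  [0, 0, 0.05, 0, 0.03],
  [0, 0, 0.09, 0, 0.03],
  [0, 0, 0.13, 0, 0.03],
  [0, 0, 0.155, 0, 0.03],
  [0, 0, 0.16, 0, 0.03],
])

```text
t: 20.45
eef_pos: [0.452, -0.3348, 0.2061]
ee_rot: [-3.136, -0.001, -1.743]
force: [-0.3, -0.2, -0.9]
width: 0.0402
gripper_force: 24.7
```

```bash
python3 - <<'E'
from station import arm; from h import *
f=grab(arm,'scene','s4'); a=cv2.resize(f['color'][200:400,330:530],None,fx=2,fy=2)
g=grab(arm,'wrist','w4'); b=cv2.resize(g['color'],(400,300)); z=np.zeros((400,800,3),np.uint8); z[:,:400]=a; z[:300,400:]=b
cv2.imwrite('pics/s4c.png',z)
E
```

```text
(no output)
```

View pics/s4c.png

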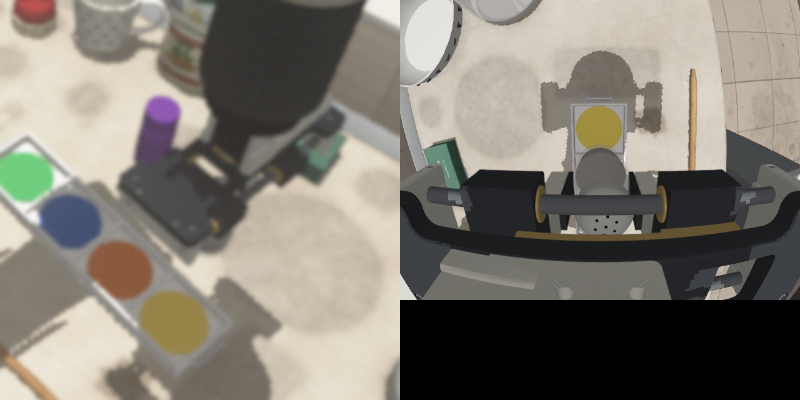

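The shaker is held centred and looks upright. I'll carry it to the leftmost wooden compartment.

step_arm([
  [0.0, 0.015, 0, 0.02, 0.03],
  [0.001, 0.05, 0, 0.04, 0.03],
  [0.0015, 0.09, 0, 0.06, 0.03],
  [0.002, 0.13, 0, 0.08, 0.03],
  [0.0025, 0.17, 0, 0.1, 0.03],
  [0.003, 0.21, 0, 0.12, 0.03],
  [0.0035, 0.25, 0, 0.14, 0.03],
  [0.004, 0.29, 0, 0.16, 0.03],
  [0.0045, 0.33, 0, 0.18, 0.03],
  [0.005, 0.37, 0, 0.2, 0.03],
  [0.0055, 0.41, 0, 0.22, 0.03],
  [0.006, 0.45, 0, 0.24, 0.03],
  [0.0065, 0.49, 0, 0.26, 0.03],
  [0.007, 0.53, 0, 0.28, 0.03],
  [0.0075, 0.57, 0, 0.3, 0.03],
  [0.008, 0.61, 0, 0.33, 0.03],
  [0.0085, 0.645, 0, 0.353, 0.03],
  [0.0085, 0.665, 0, 0.353, 0.03],
  [0.0085, 0.671, 0, 0.353, 0.03],
  [0.0085, 0.671, 0, 0.353, 0.03],
])

```text
t: 22.55
eef_pos: [0.4584, 0.3368, 0.2012]
ee_rot: [3.14, -0.002, -1.39]
force: [0.0, -0.4, -1.1]
width: 0.0398
gripper_force: 24.7
```

step_arm([
  [0, 0, -0.02, 0, 0.03],
  [0, 0, -0.055, 0, 0.03],
  [0, 0, -0.095, 0, 0.03],
  [0, 0, -0.125, 0, 0.03],
  [0, 0, -0.146, 0, 0.03],
  [0, 0, -0.157, 0, 0.03],
  [0, 0, -0.161, 0, 0.03],
  [0, 0, -0.163, 0, 0.03],
  [0, 0, -0.163, 0, 0.03],
])

```text
t: 23.45
eef_pos: [0.4596, 0.3371, 0.0404]
ee_rot: [-3.141, 0.001, -1.391]
force: [-0.4, -0.1, -0.1]
width: 0.0405
gripper_force: 24.7
```

step_arm([
  [0, 0, 0, 0, 0.0876],
  [0, 0, 0, 0, 0.0876],
  [0, 0, 0, 0, 0.0876],
  [0, 0, 0, 0, 0.0876],
  [0, 0, 0.03, 0, 0.0876],
  [0, 0, 0.08, 0, 0.0876],
  [0, 0, 0.13, 0, 0.0876],
  [0, 0, 0.17, 0, 0.0876],
  [-0.02, 0.05, 0.18, 0, 0.0876],
  [-0.04, 0.1, 0.18, 0, 0.0876],
  [-0.06, 0.15, 0.18, 0, 0.0876],
  [-0.08, 0.2, 0.18, 0, 0.0876],
  [-0.1, 0.25, 0.18, 0, 0.0876],
  [-0.1, 0.25, 0.18, 0, 0.0876],
])

```text
t: 24.85
eef_pos: [0.3571, 0.5903, 0.2188]
ee_rot: [3.141, -0.0, -1.388]
force: [-0.6, -0.3, -0.3]
width: 0.0878
gripper_force: 0.0
```

```bash
python3 - <<'E'
from station import arm; from h import *
f=grab(arm,'scene','s5'); a=cv2.resize(f['color'][150:300,170:330],(400,375))
g=grab(arm,'top','t5'); b=cv2.resize(g['color'][215:310,140:300],(400,238)); z=np.zeros((375,800,3),np.uint8); z[:,:400]=a; z[:238,400:]=b
cv2.imwrite('pics/s5c.png',z)
E
```

```text
(no output)
```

View pics/s5c.png

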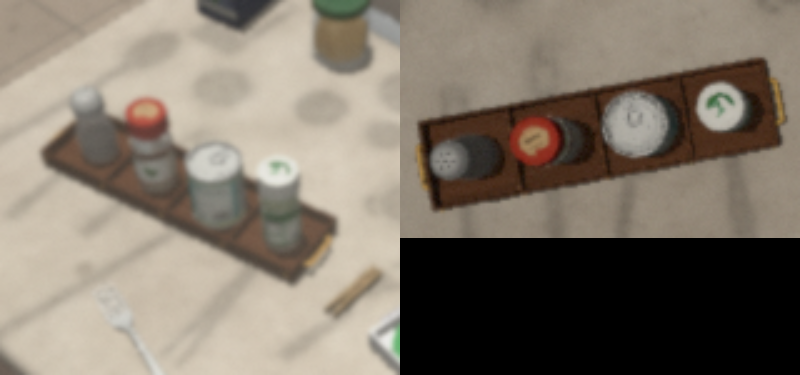

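From left to right the wooden rack now holds the shaker, red jar, tin and green jar. All four are upright inside their compartments and clear of the robot.

```bash
python3 -c "
from station import arm; print(arm.job_done())"
```

```text
the job is handed in; nothing more can be done
None
```

I moved all four to the wooden rack in reverse order (left to right: shaker, red jar, teal tin, green jar), all upright in the last pictures, and handed the job in at about 25 s.

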